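Set the post-mounted optics on their base plates

TASK

Rebuild the optical setup: put each of the four post-mounted optics on the base plate that has the same shape and size as its foot, upright and centred so that a border of the plate shows all round, with the square and the oblong foot squared up to their plates. Keep the optics upright throughout, and leave the empty post holder and the screwdriver where they are.

Things in the scene. Friction and masses are not known exactly. Their poses are not given: they have to be found in the camera images.
- mirror: Mirror on a post; its foot is a LARGE ROUND disc, 64 mm in diameter and 12 mm thick. Origin: centre of the foot's underside, z up; post and head centred over it. Head: upright square, 40 mm wide along y, 14 mm thick along x, 70 to 110 mm above the origin, flush round glass 28 mm across. Black, with a steel post; 0.2 to 0.4 kg. Grasp by the head from above.
- lens: Lens on a post; its foot is SQUARE, 50 x 50 mm and 12 mm thick, sides along its x and y. Origin: centre of the foot's underside, z up; post and head centred over it. Head: round ring 40 mm in diameter, axis along x, 14 mm thick, centred 90 mm above the origin, flush glass. Black, with a steel post; 0.2 to 0.4 kg. Grasp by the head from above.
- slide: Slide holder on a post; its foot is OBLONG, 36 mm along its x, 84 mm along its y, 12 mm thick. Origin: centre of the foot's underside, z up; post and head centred over it. Head: upright square, 40 mm wide along y, 14 mm thick along x, 70 to 110 mm above the origin, flush amber glass 24 mm square. Black, with a steel post; 0.2 to 0.4 kg. Grasp by the head from above.
- pinhole: Pinhole on a post; its foot is a SMALL ROUND disc, 40 mm in diameter and 12 mm thick. Origin: centre of the foot's underside, z up; post and head centred over it. Head: upright plate, 28 mm wide along y, 14 mm thick along x, 80 to 110 mm above the origin, flush brass disc in its faces. Black, with a steel post; 0.2 to 0.4 kg. Grasp by the head from above.
- plate_big_round: Large round base plate of dark steel, 84 mm in diameter, 4 mm thick, flat-topped, no rim, screwed to the perforated aluminium breadboard. Its origin is the centre of its underside, 12 mm above the bench (on the breadboard), z up. It is fixed. For the mirror with the large round foot.
- plate_square: Square base plate of dark steel, 70 x 70 mm, 4 mm thick, flat-topped, no rim, screwed to the breadboard; sides along its x and y. Its origin is the centre of its underside, 12 mm above the bench (on the breadboard), z up. It is fixed. For the lens with the square foot.
- plate_oblong: Oblong base plate of dark steel, 56 mm along its x, 104 mm along its y, 4 mm thick, flat-topped, no rim, screwed to the breadboard. Its origin is the centre of its underside, 12 mm above the bench (on the breadboard), z up. It is fixed. For the slide holder with the oblong foot.
- plate_small_round: Small round base plate of dark steel, 60 mm in diameter, 4 mm thick, flat-topped, no rim, screwed to the breadboard. Its origin is the centre of its underside, 12 mm above the bench (on the breadboard), z up. It is fixed. For the pinhole with the small round foot.
- post_holder: Bystander, loose: an empty post holder, black cylinder 31 mm in diameter and 58 mm tall with a round steel base 48 mm across, standing at the left edge of the breadboard. Origin at the centre of its underside. To be left alone.
- driver: Bystander, loose: a screwdriver about 170 mm long lying at the right edge of the breadboard. Its x axis runs along it, handle towards -x. To be left alone.
Not all that is in view belongs to the job. Leave any blue or purple look-alike of the slide alone. What is shaped like the pinhole but purple is not meant.

How it is judged:
By the outcome, as a careful person would: the job done as asked, in the order asked, and still so for the second after the job is handed in, with the robot touching nothing.
It also fails if it takes over 106 s, if anything falls off the work surface, if the arm or the gripper's body presses on something with over 40 N, if the wrist force passes 120 N, or if a joint passes its speed limit or range.

ROBOT

A 7-joint arm with a two-finger parallel gripper is mounted at the origin on the work surface. World frame = base frame: x ahead of the robot, y to its left, z up, the work surface at z = 0. Lengths are in mm, angles in rad, forces in N, time in s.
With the tool pointing down it reaches from about 400 to 900 mm from the base axis. Payload 5.6 kg.
Tool frame: the origin (TCP) lies where the fingers leave the gripper's body, on its centre line; the fingertips stand 88 mm ahead of it and the grasp point (between the pads) lies 69 mm ahead of it (manip.tcp_to_grasp is the distance from the TCP to the grasp point, in mm); z points along the fingers, y is the line along which they close (so a half turn about z gives the same grasp; the last joint's range is limited). The gripper opens to 92 mm and grips with 3 to 60 N. Pads are 20 mm wide; open, the fingers measure 128 mm over their backs; the gripper's body (75 mm by 189 mm) begins 69 mm behind the grasp point.
Start: joints at [-1.29, 0.468, -0.012, 1.603, 0.006, 1.071, -0.056], TCP at [206.849, 616.214, 302.692] pointing down, gripper open.
Joint ranges: [-2.53, 2.53], [-0.31, 2.02], [-1.57, 1.55], [0.28, 2.44], [-1.29, 4.43], [0.15, 1.84], [-2.92, 2.92]. Speed limits (rad/s): [2.57, 2.57, 3.14, 3.14, 3.14, 3.14, 3.14].

INTERFACE

Orientations are given as a unit quaternion [x, y, z, w].
In Python, from plant import get_state, camera, camera_info, manip gives the robot as it stands.
- The arm moves only by the tool carry_out, never from a script. Its argument "rows" is a list of rows, each an object of numbers: "dx", "dy", "dz": the shift along the tool's x, y, z in mm; "spin": the turn about the tool's z in degrees. A call has 1 to 20 rows; each row is the pose to reach, as a shift and turn from the pose commanded when the call began, along the tool's axes at that moment; what a row does not reach only later rows make up. A row lasts 1/12 s, in which the tool goes at most 41.7 mm and 7.16 degrees, less where a joint would pass 70% of its speed; a pose out of reach is approached as far as the arm can. A call with a gripper value outside its range is refused whole. "hand" is the finger opening in mm, from 0 to 91.9, set as the call begins (left out, the last holds). The fingers move at their own pace and stop on an object; "newtons" is the grip in N (left out, the last holds). Time passes only in rows, so rows that repeat a pose let the fingers close. It gives the time, the measured TCP pose, the force, the opening and the grip force at its end, in the units of the state.
- get_state(): the state, without advancing time (a new reading comes with each control period).
- camera(name): name is "scene" or "top" or "wrist"; returns the picture (420x560x3 uint8, red, green, blue); there is no depth.
- camera_info(name): a dict with "camera_matrix" (3x3 intrinsics, pixels), "R" (3x3) and "t" (3): a world point X has camera coordinates R X + t; the wrist camera has in their place "T_tool_cam" (4x4, takes a point from camera to tool coordinates, whose origin is the TCP and whose axes are the flange's). Camera axes: x right, y down, z forward; pixel columns grow to the right and rows downward; lengths in mm; the calibration is good to about 2 mm. A picture is of the moment at which its call begins: read the wrist's pose just before it. camera_info takes no time and is no camera call.
- manip.sign_off(): hands the job in; it is judged then, once.
The state is a dict: "time_s": time; "joint_positions": joint angles; "qd": joint speeds; "tau": joint torques, N m; "tool_pos": TCP position; "tcp_rot": TCP orientation; "ft_force": force on the tool from outside, world axes, zero at the start; "wrist_torque": the same for the moment, N m; "width": finger opening in mm; "finger_force": force on a finger pad.
Only numpy, scipy, OpenCV 4.12 (cv2) and the standard library are available. Lean on these libraries where they do the work, as an engineer would, in place of code of your own. Each camera call takes 0.05 s, during which the arm holds its last target. There are 200 camera calls.

## Working session

There is one attempt and no reset: what is moved stays moved. The work goes in short steps, Python scripts to look and compute and a tool call to move; the robot and the scene stay as the last step left them, time stands still between calls to the robot, and variables do not carry over. Pictures are saved under pics/ and viewed, at most 14 in all, crops included, and the job is handed in when it is done.

Besides the shell and the picture viewer there is one more tool, called after ">>>" by a JSON object that holds its "fn" and its "kwargs", one argument or row to a line. carry_out: Moves the arm, as the interface text tells. Its arguments: {"type":"object","properties":{"rows":{"type":"array"},"hand":{"type":"number"},"newtons":{"type":"number"}},"required":["rows"]}

```bash
mkdir -p pics; ls; python3 - <<'E'
from plant import *
import cv2,json
print(get_state())
for n in ("top","scene"):
    im=camera(n); cv2.imwrite(f"pics/{n}0.png",cv2.resize(im[:,:,::-1],(800,600),interpolation=cv2.INTER_CUBIC))
    i=camera_info(n); print(n,{k:(v.tolist() if hasattr(v,'tolist') else v) for k,v in i.items()})
print(camera_info("wrist"))
E
```

```text
pics
{'time_s': 0.0, 'joint_positions': array([-1.28999819,  0.46836779, -0.01163945,  1.60362237,  0.00602285,
        1.07135969, -0.05626724]), 'qd': array([-0.00035105,  0.00116839, -0.00136759,  0.00021402, -0.0009021 ,
       -0.0017956 , -0.0001304 ]), 'tau': array([ 4.60883639e-04, -5.20586050e+01, -1.23441537e-02, -2.43757528e+01,
       -5.67097112e-02,  1.74056244e-02,  1.66866898e-04]), 'tool_pos': array([206.71666146, 615.80878989, 301.74683055]), 'tcp_rot': array([ 1.61186532e-01,  9.86923584e-01, -8.57846577e-04, -7.69290770e-05]), 'ft_force': array([-0.15634604, -0.2828377 , -0.34553524]), 'wrist_torque': array([-0.04838823, -0.00172728,  0.02362815]), 'finger_force': 0.0, 'width': 92.01436655732915}
top {'camera_matrix': [[506.1157523820167, 0.0, 277.3290935104198], [0.0, 506.1157523820167, 208.66368472458655], [0.0, 0.0, 1.0]], 'R': [[0.012820131622686023, -0.999906122515053, -0.00483636041762176], [-0.989940468562483, -0.012010494438216125, -0.1409738157447731], [0.14090249439761052, 0.0065950117711577935, -0.9900015115605985]], 't': [-2.812720867970995, 618.598725
[... 262 characters left out ...]
3308189514482, -0.4928275214391773], [-0.48411276435189116, 0.09234911002190052, -0.8701186547073525]], 't': [-134.19673117320235, -523.5751011662561, 1588.3030895346762]}
{'camera_matrix': array([[313.07417229,   0.        , 280.55526678],
       [  0.        , 313.07417229, 207.0643943 ],
       [  0.        ,   0.        ,   1.        ]]), 'T_tool_cam': array([[ 8.49082780e-04, -9.67527214e-01, -2.52765442e-01,
         7.07797301e+01],
       [ 9.99999528e-01,  7.02064349e-04,  6.71832408e-04,
         6.85183164e-01],
       [-4.72558533e-04, -2.52765893e-01,  9.67527354e-01,
        -8.12751656e+01],
       [ 0.00000000e+00,  0.00000000e+00,  0.00000000e+00,
         1.00000000e+00]])}
```

View pics/top0.png

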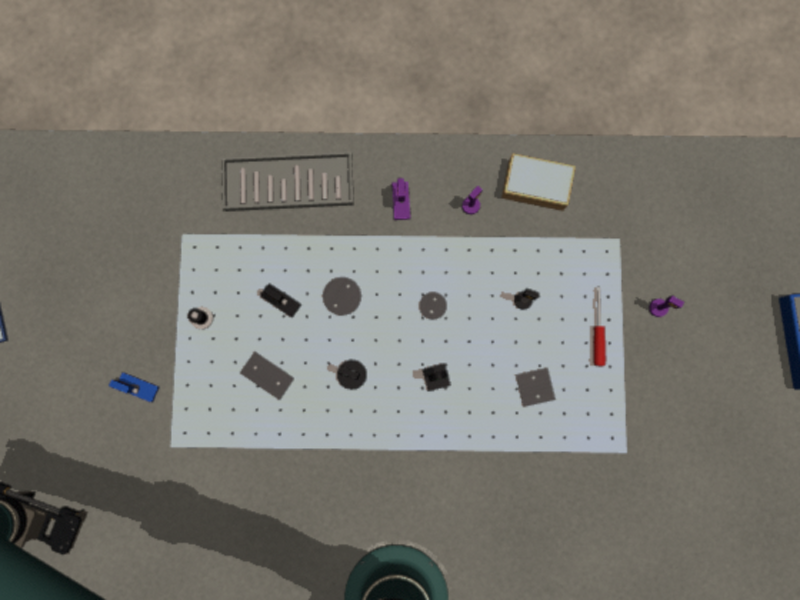

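View pics/scene0.png

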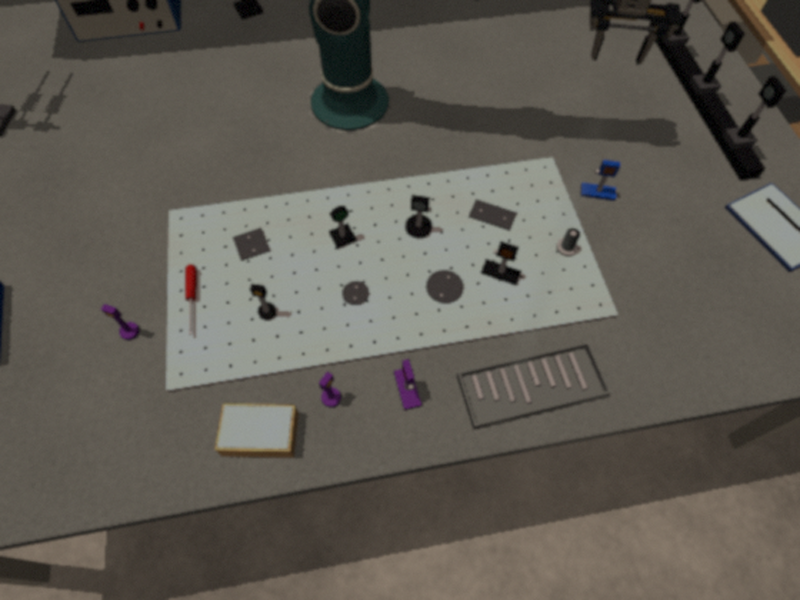

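The top view (800x600) shows these positions:

| Item | Pixel |
|---|---|
| Oblong plate | (267,375) |
| Big round plate | (342,296) |
| Small round plate | (433,305) |
| Square plate | (535,386) |
| Slide | (280,300) |
| Mirror | (351,375) |
| Lens | (436,376) |
| Pinhole | (524,299) |

The purple and blue look-alikes are all off the board.

```bash
cat > h.py <<'E'
import numpy as np, cv2
from plant import get_state, camera, camera_info, manip
from scipy.spatial.transform import Rotation as Ro
def cam(name, st=None):
    i=camera_info(name); K=np.array(i["camera_matrix"])
    if name!="wrist": return K,np.array(i["R"]),np.array(i["t"])
    st=st or get_state()
    T=np.eye(4); T[:3,:3]=Ro.from_quat(st["tcp_rot"]).as_matrix(); T[:3,3]=st["tool_pos"]
    W=np.linalg.inv(T@np.array(i["T_tool_cam"])); return K,W[:3,:3],W[:3,3]
def back(c,uv,z):
    K,R,t=c; uv=np.atleast_2d(np.asarray(uv,float))
    d=(R.T@np.linalg.inv(K)@np.c_[uv,np.ones(len(uv))].T).T; C=-R.T@t
    return C+d*((z-C[2])/d[:,2])[:,None]
def proj(c,P):
    K,R,t=c; q=(K@(R@np.atleast_2d(P).T+t[:,None])).T; return q[:,:2]/q[:,2:]
E
python3 - <<'E'
from h import *
c=cam("top"); im=cv2.imread("pics/top0.png")
for n,p in dict(oblong=(267,375),bigr=(342,296),smallr=(433,305),square=(535,386),slide=(283,302),mirror=(351,376),lens=(437,380),pinhole=(521,301)).items():
    print(n,back(c,np.array(p)*.7,18).round()[0], im[p[1]-8:p[1]+8,p[0]-8:p[0]+8].mean((0,1)).round())
g=cv2.cvtColor(im,cv2.COLOR_BGR2GRAY); m=(g<100).astype(np.uint8)
for k in cv2.findContours(m,cv2.RETR_EXTERNAL,cv2.CHAIN_APPROX_NONE)[0]:
    (x,y),s,a=cv2.minAreaRect(k)
    if 300<cv2.contourArea(k)<3000 and 180<x<620 and 235<y<450:
        P=back(c,k[:,0]*.7,16)[:,:2].astype(np.float32); r=cv2.minAreaRect(P)
        M=cv2.moments(P); print((x,y),np.round(r[0],1),np.round(r[1],1),round(r[2],1))
st=get_state(); print(Ro.from_quat(st["tcp_rot"]).as_matrix().round(3))
E
```

```text
oblong [454. 277.  18.] [69. 71. 76.]
bigr [625. 122.  18.] [71. 73. 78.]
smallr [608. -74.  18.] [76. 78. 83.]
square [ 438. -291.   18.] [73. 76. 81.]
slide [611. 249.  18.] [46. 47. 49.]
mirror [454.  99.  18.] [35. 35. 38.]
lens [448. -84.  18.] [30. 31. 33.]
pinhole [ 619. -264.   18.] [50. 52. 54.]
(533.5167846679688, 387.07305908203125) [ 435.6 -288.1] [67.2 73.9] 13.2
(435.58233642578125, 377.37060546875) [453.6 -80.7] [52.3 52.4] 12.8
(351.0, 374.5) [457.4  99.1] [61.4 59.6] 1.1
(266.1490478515625, 375.8752136230469) [452.1 279.6] [102.6  56.6] 57.1
(599.0, 345.5) [ 525.5 -429.2] [25.5 83.6] 88.5
(432.5, 305.5) [607.4 -73.4] [54.4 53.9] 0.5
(524.7500610351562, 297.2500305175781) [ 627.7 -272.1] [39.3 54.2] 45.2
(279.5769348144531, 299.3846130371094) [616.7 256.8] [89.1 37. ] 57.2
(341.5, 296.0) [625.8 123.3] [78.6 80.1] 0.7
[[-0.948  0.318 -0.   ]
 [ 0.318  0.948 -0.002]
 [-0.    -0.002 -1.   ]]
```

>>> {"fn": "carry_out", "kwargs": {
  "rows": [
    {"dx": -454, "dy": -244, "dz": -28},
    {"dx": -454, "dy": -244, "dz": -28},
    {"dx": -454, "dy": -244, "dz": -28},
    {"dx": -454, "dy": -244, "dz": -28},
    {"dx": -454, "dy": -244, "dz": -28},
    {"dx": -454, "dy": -244, "dz": -28},
    {"dx": -454, "dy": -244, "dz": -28},
    {"dx": -454, "dy": -244, "dz": -28},
    {"dx": -454, "dy": -244, "dz": -28},
    {"dx": -454, "dy": -244, "dz": -28},
    {"dx": -454, "dy": -244, "dz": -28},
    {"dx": -454, "dy": -244, "dz": -28},
    {"dx": -454, "dy": -244, "dz": -28},
    {"dx": -454, "dy": -244, "dz": -28},
    {"dx": -454, "dy": -244, "dz": -28},
    {"dx": -454, "dy": -244, "dz": -28},
    {"dx": -454, "dy": -244, "dz": -28},
    {"dx": -454, "dy": -244, "dz": -28}
  ]
}}

```text
$.rows[0]: bad value
```

```bash
python3 - <<'E'
from h import *
st=get_state(); im=camera("wrist"); cv2.imwrite("pics/w1.png",im[:,:,::-1]); print(st["time_s"],st["tool_pos"],st["tcp_rot"],st["joint_positions"].round(2))
np.savez("w1.npz",*cam("wrist",st))
E
```

```text
0.1 [206.74754484 615.82522696 301.81105932] [ 1.61242353e-01  9.86914503e-01 -8.12529131e-04 -7.96593772e-05] [-1.29  0.47 -0.01  1.6   0.01  1.07 -0.06]
```

View pics/w1.png

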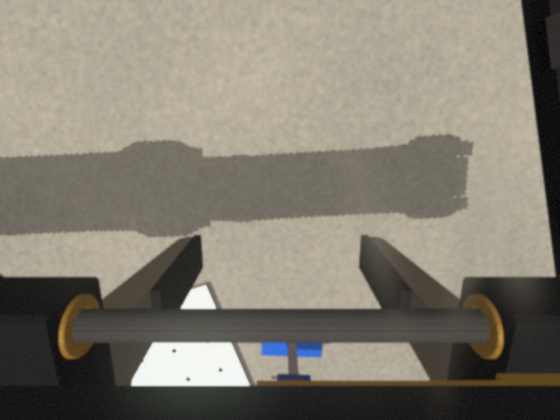

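The row was refused, possibly because a row must carry "spin". The wrist view shows the gripper hides its lower half, so an object has to sit about 80 mm toward tool +x.

>>> {"fn": "carry_out", "kwargs": {
  "rows": [
    {"dx": -40, "dy": -14, "dz": 0, "spin": 0},
    {"dx": -80, "dy": -29, "dz": 0, "spin": 0}
  ]
}}

```text
time_s: 0.32
tool_pos: [270.0, 565.3, 302.0]
tcp_rot: [0.158, 0.987, -0.0, -0.001]
ft_force: [1.7, -0.7, 0.4]
width: 91.8
finger_force: 0.0
```

>>> {"fn": "carry_out", "kwargs": {
  "rows": [
    {"dx": -500, "dy": -186, "dz": 0, "spin": 0},
    {"dx": -500, "dy": -186, "dz": 0, "spin": 0},
    {"dx": -500, "dy": -186, "dz": 0, "spin": 0},
    {"dx": -500, "dy": -186, "dz": 0, "spin": 0},
    {"dx": -500, "dy": -186, "dz": 0, "spin": 0},
    {"dx": -500, "dy": -186, "dz": 0, "spin": 0},
    {"dx": -500, "dy": -186, "dz": 0, "spin": 0},
    {"dx": -500, "dy": -186, "dz": 0, "spin": 0},
    {"dx": -500, "dy": -186, "dz": 0, "spin": 0},
    {"dx": -500, "dy": -186, "dz": 0, "spin": 0},
    {"dx": -500, "dy": -186, "dz": 0, "spin": 0},
    {"dx": -500, "dy": -186, "dz": 0, "spin": 0},
    {"dx": -500, "dy": -186, "dz": 0, "spin": 0},
    {"dx": -500, "dy": -186, "dz": 0, "spin": 0},
    {"dx": -500, "dy": -186, "dz": 0, "spin": 0},
    {"dx": -500, "dy": -186, "dz": 0, "spin": 0},
    {"dx": -500, "dy": -186, "dz": 0, "spin": 0}
  ]
}}

```text
time_s: 1.73
tool_pos: [685.7, 230.9, 302.5]
tcp_rot: [0.16, 0.987, 0.0, -0.001]
ft_force: [0.4, 1.3, 0.3]
width: 91.5
finger_force: 0.0
```

```bash
cat >> h.py <<'E'
def snap(tag):
    st=get_state(); im=camera("wrist")[:,:,::-1].copy(); c=cam("wrist",st); cv2.imwrite(f"pics/{tag}.png",im); np.savez(tag,*c)
    print(st["time_s"],st["tool_pos"].round(1),st["tcp_rot"].round(4),st["joint_positions"].round(2)); return im,c
E
python3 -c "from h import *; snap('w2')"
```

```text
1.7333 [685.7 230.9 302.5] [ 1.600e-01  9.871e-01  4.000e-04 -6.000e-04] [-0.47  0.59  0.15  1.41 -0.09  1.15  0.95]
```

View pics/w2.png

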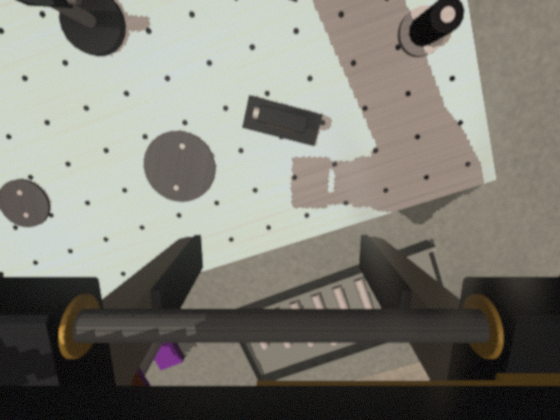

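The view is from almost straight above the slide, whose foot is at (283,120). The big round plate is at (180,165), the small round one at (23,203), and part of the mirror shows at (93,25). I'll fit silhouettes.

```bash
cat >> h.py <<'E'
from scipy.optimize import minimize
def box(a,b,z0,z1): return np.array([[x,y,z] for x in(-a/2,a/2) for y in(-b/2,b/2) for z in(z0,z1)])
def disc(d,z0,z1):
    t=np.linspace(0,2*np.pi,40); return np.vstack([np.c_[d/2*np.cos(t),d/2*np.sin(t),0*t+z] for z in(z0,z1)])
ring=disc(40,-7,7)[:,[2,0,1]]+[0,0,90]
post=disc(12,12,75)
M=dict(mirror=[disc(64,0,12),box(14,40,70,110)],lens=[box(50,50,0,12),ring],slide=[box(36,84,0,12),box(14,40,70,110)],
 pinhole=[disc(40,0,12),box(14,28,80,110)],plate_big_round=[disc(84,0,4)],plate_square=[box(70,70,0,4)],plate_oblong=[box(56,104,0,4)],plate_small_round=[disc(60,0,4)])
S=4
def poly(c,parts,p,z0,shape):
    m=np.zeros(shape,np.uint8); cs,sn=np.cos(p[2]),np.sin(p[2]); R=np.array([[cs,-sn,0],[sn,cs,0],[0,0,1]])
    for P in parts:
        q=(proj(c,P@R.T+[p[0],p[1],z0])+.5)*S-.5
        cv2.fillConvexPoly(m,cv2.convexHull(np.round(q*16).astype(np.int32)),1,shift=4)
    return m
def fit(im,c,name,x,y,z0=12,thr=100,yaws=np.arange(0,180,15),win=130,ymax=235):
    g=cv2.resize(cv2.cvtColor(im,cv2.COLOR_BGR2GRAY),None,fx=S,fy=S,interpolation=cv2.INTER_CUBIC)
    u,v=(proj(c,[[x,y,z0]])[0]*S); w=np.zeros(g.shape,np.uint8)
    ref=poly(c,M[name],(x,y,0),z0,g.shape)|poly(c,M[name],(x,y,1.57),z0,g.shape)
    w=cv2.dilate(ref,np.ones((15*S,15*S),np.uint8)); w[ymax*S:]=0
    dark=((g<thr)).astype(np.uint8); k=cv2.findContours(dark*w,cv2.RETR_EXTERNAL,cv2.CHAIN_APPROX_NONE)[0]
    d=np.zeros_like(dark); cv2.drawContours(d,[q for q in k if cv2.contourArea(q)>60*S*S],-1,1,-1)
    def cost(p):
        m=poly(c,M[name],p,z0,g.shape); ok=np.ones_like(m)
        if not name.startswith("plate"): ok=1-(poly(c,[post],p,z0,g.shape)&(1-m))
        a=(m&d&ok&w).sum(); b=((m|d)&ok&w).sum(); return 1-a/max(b,1)
    best=None
    if 'round' in name: yaws=[0]
    s=[(cost((x,y,np.radians(t))),t) for t in yaws]; s.sort()
    for _,t in s[:2]:
        r=minimize(cost,[x,y,np.radians(t)],method="Nelder-Mead",options=dict(initial_simplex=np.array([[x,y,np.radians(t)],[x+8,y,np.radians(t)],[x,y+8,np.radians(t)],[x+2,y+2,np.radians(t+8)]]),maxiter=150,xatol=.02,fatol=1e-5))
        if best is None or r.fun<best.fun: best=r
    print(name,best.x[:2].round(1),"yaw",round(np.degrees(best.x[2]),1),"IoU",round(1-best.fun,3)); return best.x
def load(tag):
    n=np.load(tag+".npz"); return cv2.imread(f"pics/{tag}.png"),(n["arr_0"],n["arr_1"],n["arr_2"])
E
python3 - <<'E'
from h import *
im,c=load("w2")
fit(im,c,"slide",613,252); fit(im,c,"plate_big_round",625,123); fit(im,c,"plate_small_round",607,-73)
im=cv2.imread("pics/top0.png"); im=cv2.resize(im,(560,420),interpolation=cv2.INTER_AREA); c=cam("top")
for n,x,y in [("slide",613,252),("mirror",455,99),("lens",450,-82),("pinhole",619,-266),("plate_oblong",452,279),("plate_square",436,-288),("plate_big_round",625,123),("plate_small_round",607,-73)]: fit(im,c,n,x,y,ymax=420)
E
```

```text
slide [615.6 257.9] yaw 147.3 IoU 0.924
plate_big_round [628.  125.8] yaw 5.4 IoU 0.826
plate_small_round [606.6 -71.4] yaw 1.9 IoU 0.91
slide [616.  256.3] yaw 146.5 IoU 0.94
mirror [458.7  99.2] yaw 33.2 IoU 0.942
lens [454.6 -80.4] yaw 15.7 IoU 0.945
pinhole [ 622.1 -266.7] yaw 169.8 IoU 0.905
plate_oblong [452.8 279.1] yaw 145.8 IoU 0.908
plate_square [ 437.6 -289.3] yaw 12.9 IoU 0.9
plate_big_round [626.6 124.6] yaw 5.9 IoU 0.908
plate_small_round [609.7 -71.5] yaw 12.6 IoU 0.878
```

The top and wrist fits agree to about 2 mm, so I'll grasp the slide first.

```bash
cat >> h.py <<'E'
def go(x,y,z,closing):
    """shift/spin from the present pose so the TCP is at x,y,z with tool y along world yaw `closing` deg (mod 180)"""
    st=get_state(); R=Ro.from_quat(st["tcp_rot"]).as_matrix(); d=R.T@(np.array([x,y,z])-st["tool_pos"])
    a=np.degrees(np.arctan2(R[1,1],R[0,1])); s=(closing-a+90)%180-90
    print("d",d.round(1),"spin",round(-s,1),"or",round(-s+(180 if s>0 else -180),1),"q7",st["joint_positions"][6].round(2),"tilt",R[:2,2].round(4),"f",st["ft_force"].round(1),"w",round(st["width"],1))
E
python3 -c "from h import *; go(615.8,257.2,230,147)"
```

```text
d [74.5  2.8 72.8] spin -75.4 or 104.6 q7 0.95 tilt [-0.0007  0.0009] f [ 0.  -0.8  0.2] w 92.0
```

>>> {"fn": "carry_out", "kwargs": {
  "rows": [
    {"dx": 74.5, "dy": 2.8, "dz": 73, "spin": -75.5},
    {"dx": 74.5, "dy": 2.8, "dz": 73, "spin": -75.5},
    {"dx": 74.5, "dy": 2.8, "dz": 73, "spin": -75.5},
    {"dx": 74.5, "dy": 2.8, "dz": 73, "spin": -75.5},
    {"dx": 74.5, "dy": 2.8, "dz": 73, "spin": -75.5},
    {"dx": 74.5, "dy": 2.8, "dz": 73, "spin": -75.5},
    {"dx": 74.5, "dy": 2.8, "dz": 73, "spin": -75.5},
    {"dx": 74.5, "dy": 2.8, "dz": 73, "spin": -75.5},
    {"dx": 74.5, "dy": 2.8, "dz": 73, "spin": -75.5},
    {"dx": 74.5, "dy": 2.8, "dz": 73, "spin": -75.5},
    {"dx": 74.5, "dy": 2.8, "dz": 73, "spin": -75.5},
    {"dx": 74.5, "dy": 2.8, "dz": 73, "spin": -75.5},
    {"dx": 74.5, "dy": 2.8, "dz": 73, "spin": -75.5},
    {"dx": 74.5, "dy": 2.8, "dz": 73, "spin": -75.5}
  ],
  "hand": 60
}}

```text
time_s: 2.95
tool_pos: [616.7, 256.0, 230.0]
tcp_rot: [-0.476, 0.879, 0.0, 0.0]
ft_force: [0.2, 0.4, 0.2]
width: 60.0
finger_force: 0.0
```

```bash
python3 -c "
from h import *
snap('w3'); go(615.8,257.2,174,147)"
```

```text
2.95 [616.7 256.  230. ] [-4.764e-01  8.792e-01  0.000e+00  1.000e-04] [-0.32  0.58 -0.17  1.61  0.11  0.96  2.03]
d [-0.6  1.6 55.9] spin -0.1 or 179.9 q7 2.03 tilt [0.0002 0.    ] f [-0.4 -0.2  0.1] w 60.0
```

View pics/w3.png

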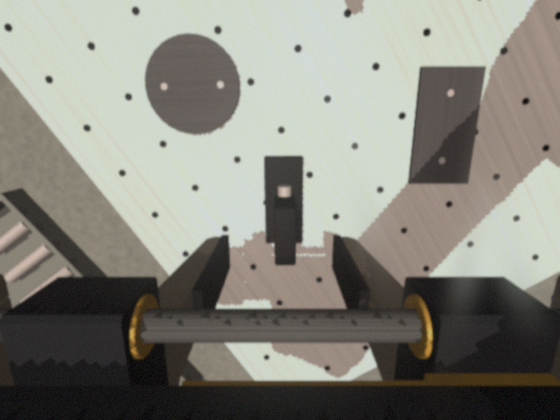

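The slide's head is at (285,230) between the fingers and aligned with them. The oblong plate is at (447,125).

```bash
python3 -c "
from h import *
im,c=load('w3')
fit(im,c,'slide',616,257,thr=90,ymax=275,yaws=[147]);fit(im,c,'plate_oblong',452.8,279,thr=115,yaws=[146]);fit(im,c,'plate_big_round',626.6,124.6,thr=115)"
```

```text
slide [613.5 256. ] yaw 147.0 IoU 0.918
plate_oblong [453.1 282.1] yaw 147.2 IoU 0.972
plate_big_round [625.5 126.9] yaw 5.4 IoU 0.947
```

>>> {"fn": "carry_out", "kwargs": {
  "rows": [
    {"dx": 0, "dy": 1, "dz": 30, "spin": 0},
    {"dx": 0, "dy": 1, "dz": 56, "spin": 0},
    {"dx": 0, "dy": 1, "dz": 56, "spin": 0}
  ]
}}

```text
time_s: 3.25
tool_pos: [613.5, 254.8, 168.7]
tcp_rot: [-0.477, 0.879, 0.0, -0.004]
ft_force: [-1.1, -1.5, -0.9]
width: 59.8
finger_force: 0.0
```

>>> {"fn": "carry_out", "kwargs": {
  "rows": [
    {"dx": 0, "dy": 0, "dz": 0, "spin": 0},
    {"dx": 0, "dy": 0, "dz": 0, "spin": 0},
    {"dx": 0, "dy": 0, "dz": 0, "spin": 0},
    {"dx": 0, "dy": 0, "dz": 0, "spin": 0},
    {"dx": 0, "dy": 0, "dz": 0, "spin": 0},
    {"dx": 0, "dy": 0, "dz": 0, "spin": 0},
    {"dx": 0, "dy": 0, "dz": 0, "spin": 0},
    {"dx": 0, "dy": 0, "dz": 0, "spin": 0}
  ],
  "hand": 5,
  "newtons": 30
}}

```text
time_s: 3.92
tool_pos: [616.1, 256.2, 174.0]
tcp_rot: [-0.477, 0.879, 0.0, 0.0]
ft_force: [-1.0, -1.3, 1.2]
width: 14.0
finger_force: 30.0
```

```bash
python3 -c "
from h import *
go(454.3,280.7,214,146.7)"
```

```text
d [ 67.7 149.  -39.9] spin 0.2 or -179.8 q7 2.02 tilt [-0.0002  0.0005] f [-1.  -1.3  1.2] w 14.0
```

>>> {"fn": "carry_out", "kwargs": {
  "rows": [
    {"dx": 0, "dy": 0, "dz": -10, "spin": 0},
    {"dx": 0, "dy": 0, "dz": -30, "spin": 0},
    {"dx": 5, "dy": 11, "dz": -40, "spin": 0},
    {"dx": 16, "dy": 35, "dz": -40, "spin": 0},
    {"dx": 27, "dy": 60, "dz": -40, "spin": 0},
    {"dx": 39, "dy": 85, "dz": -40, "spin": 0},
    {"dx": 50, "dy": 110, "dz": -40, "spin": 0},
    {"dx": 60, "dy": 131, "dz": -40, "spin": 0},
    {"dx": 66, "dy": 144, "dz": -40, "spin": 0},
    {"dx": 67.7, "dy": 149, "dz": -40, "spin": 0},
    {"dx": 67.7, "dy": 149, "dz": -40, "spin": 0},
    {"dx": 67.7, "dy": 149, "dz": -40, "spin": 0}
  ]
}}

```text
time_s: 4.92
tool_pos: [455.5, 280.2, 214.1]
tcp_rot: [-0.477, 0.879, -0.0, 0.001]
ft_force: [0.3, 0.8, -2.4]
width: 13.8
finger_force: 30.0
```

```bash
python3 -c "
from h import *
im,c=snap('w4'); go(454.3,280.7,179,146.7)
fit(im,c,'slide',454,281,z0=52,thr=60,ymax=275,yaws=[147])"
```

```text
4.9167 [455.5 280.2 214.1] [-4.766e-01  8.791e-01 -2.000e-04  6.000e-04] [-0.44  0.4  -0.21  1.95  0.11  0.8   1.85]
d [ 0.3  1.7 34.9] spin 0.2 or -179.8 q7 1.85 tilt [0.0013 0.0002] f [-0.  -0.2 -3.4] w 13.8
slide [455.4 281.3] yaw 145.9 IoU 0.799
```

View pics/w4.png

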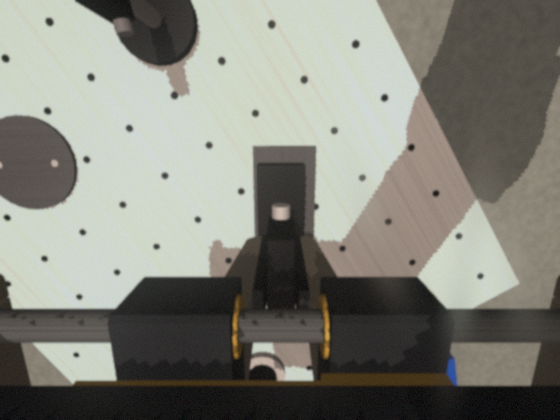

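The held foot's edge is at row 163 (columns 258 to 305) inside the plate's edge at row 146 (columns 253 to 316). I'll work out the offset from those edges.

```bash
python3 -c "
from h import *
im,c=load('w4')
g=cv2.cvtColor(im,cv2.COLOR_BGR2GRAY)
print(g[140:172,285]); print(g[195,245:325])
F=back(c,[(258,163),(305,163)],64); P=back(c,[(253,146),(316,146)],16); print(F.round(1),P.round(1))
# centre in plate axes
a=np.radians(147); ux=np.array([np.cos(a),np.sin(a)]); uy=np.array([-np.sin(a),np.cos(a)])
f=F[:,:2].mean(0); p=P[:,:2].mean(0); print('f-p along x',(f-p)@ux,'along y',(f-p)@uy,'expect |10|', np.linalg.norm(F[0]-F[1]),np.linalg.norm(P[0]-P[1]), np.degrees(np.arctan2(*(F[0]-F[1])[1::-1])),np.degrees(np.arctan2(*(P[0]-P[1])[1::-1])))"
```

```text
[211 210 211 210 200 171 130 104  97  99  98  99  98  98  98  99  97  98
  99  96  93  91  80  62  52  54  55  56  55  52  56  56]
[209 209 214 211 211 210 211 199 168 128 103  91  70  60  61  56  58  58
  55  56  61  55  55  56  56  58  55  56  55  54  54  55  53  52  53  52
  54  53  53  51  53  53  51  51  52  52  51  50  51  51  53  54  51  52
  52  48  46  53  50  53  69  84  88  97  94  93  92  94 102 134 179 205
 210 209 210 211 211 213 210 210]
[[445.9 235.1  64. ]
 [416.9 254.   64. ]] [[447.3 223.2  16. ]
 [401.  253.3  16. ]]
f-p along x -2.705599145555637 along y -9.241323961936208 expect |10| 34.61683602248341 55.270905446512984 -33.020550153653865 -33.02450735823139
```

>>> {"fn": "carry_out", "kwargs": {
  "rows": [
    {"dx": 0, "dy": 2, "dz": 10, "spin": 0},
    {"dx": 0, "dy": 2, "dz": 20, "spin": 0},
    {"dx": 0, "dy": 2, "dz": 27, "spin": 0},
    {"dx": 0, "dy": 2, "dz": 31, "spin": 0},
    {"dx": 0, "dy": 2, "dz": 34, "spin": 0},
    {"dx": 0, "dy": 2, "dz": 35.5, "spin": 0},
    {"dx": 0, "dy": 2, "dz": 36, "spin": 0},
    {"dx": 0, "dy": 2, "dz": 36, "spin": 0}
  ]
}}

```text
time_s: 5.63
tool_pos: [452.8, 281.3, 178.0]
tcp_rot: [-0.477, 0.879, -0.0, -0.0]
ft_force: [-1.6, -2.2, 1.8]
width: 13.5
finger_force: 30.0
```

>>> {"fn": "carry_out", "kwargs": {
  "rows": [
    {"dx": 0, "dy": 0, "dz": 0, "spin": 0},
    {"dx": 0, "dy": 0, "dz": 0, "spin": 0},
    {"dx": 0, "dy": 0, "dz": 0, "spin": 0},
    {"dx": 0, "dy": 0, "dz": 0, "spin": 0},
    {"dx": 0, "dy": 0, "dz": 0, "spin": 0},
    {"dx": 0, "dy": 0, "dz": -15, "spin": 0},
    {"dx": 0, "dy": 0, "dz": -50, "spin": 0},
    {"dx": 0, "dy": 0, "dz": -80, "spin": 0},
    {"dx": 0, "dy": 0, "dz": -80, "spin": 0},
    {"dx": 0, "dy": 0, "dz": -80, "spin": 0}
  ],
  "hand": 50
}}

```text
time_s: 6.47
tool_pos: [453.6, 282.0, 259.5]
tcp_rot: [-0.477, 0.879, 0.0, 0.002]
ft_force: [-0.4, 0.2, -0.2]
width: 50.1
finger_force: 0.0
```

```bash
python3 -c "
from h import *
im,c=snap('w5'); 
fit(im,c,'slide',453,281,z0=16,thr=75,ymax=250,yaws=[147])
fit(im,c,'plate_oblong',453,281,thr=115,ymax=250,yaws=[147])
go(458.5,99.2,240,33.2)"
```

```text
6.4667 [453.6 282.  259.5] [-4.767e-01  8.791e-01  1.000e-04  2.200e-03] [-0.44  0.34 -0.22  1.92  0.09  0.89  1.86]
slide [452.6 281.8] yaw 146.8 IoU 0.951
plate_oblong [452.5 283.3] yaw 146.9 IoU 0.917
d [ 149.7 -104.1   18. ] spin -66.3 or 113.7 q7 1.86 tilt [0.0012 0.0005] f [ 0.2 -0.1 -0.8] w 49.9
```

View pics/w5.png

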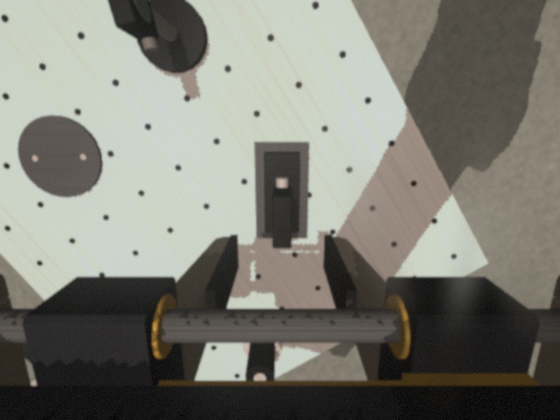

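The slide is centred and square on the oblong plate, with foot and plate both at (281,190). Next is the mirror.

```bash
python3 -c "
from h import *
go(502,32,265,33.2)"
```

```text
d [ 182.3 -177.2   -7. ] spin -66.3 or 113.7 q7 1.86 tilt [0.0012 0.0005] f [ 0.2 -0.1 -0.8] w 49.9
```

>>> {"fn": "carry_out", "kwargs": {
  "rows": [
    {"dx": 182, "dy": -177, "dz": -7, "spin": 113.5},
    {"dx": 182, "dy": -177, "dz": -7, "spin": 113.5},
    {"dx": 182, "dy": -177, "dz": -7, "spin": 113.5},
    {"dx": 182, "dy": -177, "dz": -7, "spin": 113.5},
    {"dx": 182, "dy": -177, "dz": -7, "spin": 113.5},
    {"dx": 182, "dy": -177, "dz": -7, "spin": 113.5},
    {"dx": 182, "dy": -177, "dz": -7, "spin": 113.5},
    {"dx": 182, "dy": -177, "dz": -7, "spin": 113.5},
    {"dx": 182, "dy": -177, "dz": -7, "spin": 113.5},
    {"dx": 182, "dy": -177, "dz": -7, "spin": 113.5},
    {"dx": 182, "dy": -177, "dz": -7, "spin": 113.5},
    {"dx": 182, "dy": -177, "dz": -7, "spin": 113.5},
    {"dx": 182, "dy": -177, "dz": -7, "spin": 113.5},
    {"dx": 182, "dy": -177, "dz": -7, "spin": 113.5},
    {"dx": 182, "dy": -177, "dz": -7, "spin": 113.5},
    {"dx": 182, "dy": -177, "dz": -7, "spin": 113.5},
    {"dx": 182, "dy": -177, "dz": -7, "spin": 113.5},
    {"dx": 182, "dy": -177, "dz": -7, "spin": 113.5},
    {"dx": 182, "dy": -177, "dz": -7, "spin": 113.5}
  ],
  "hand": 60
}}

```text
time_s: 8.1
tool_pos: [501.5, 32.4, 263.9]
tcp_rot: [0.472, 0.881, -0.001, -0.001]
ft_force: [0.0, 0.1, 0.1]
width: 60.4
finger_force: 0.0
```

```bash
python3 -c "
from h import *
im,c=snap('w6'); 
x=fit(im,c,'mirror',458.7,99.2,thr=75,yaws=range(0,180,10))
go(x[0],x[1],230,np.degrees(x[2]))"
```

```text
8.1 [501.5  32.4 263.9] [ 4.725e-01  8.813e-01 -6.000e-04 -5.000e-04] [-0.33  0.27  0.23  2.01 -0.08  0.88  0.53]
mirror [458.7 100. ] yaw 119.6 IoU 0.904
d [80.1  1.6 34.2] spin -86.0 or 94.0 q7 0.53 tilt [-0.001  -0.0003] f [-0.1  0.3  0.1] w 60.0
```

View pics/w6.png

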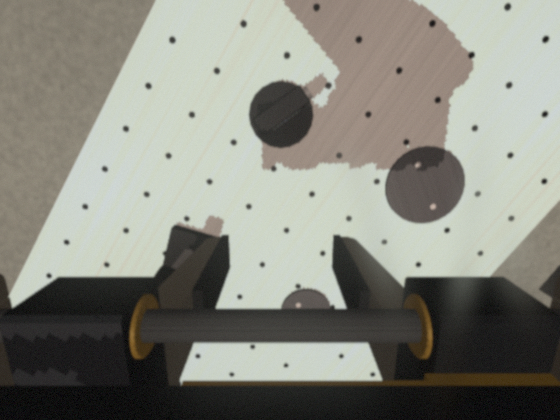

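The mirror foot is at (281,115), and its head seems to be a bar running up to the right inside the foot. I'll take a contrast-stretched crop to get the head's yaw.

```bash
python3 -c "
from h import *
im,c=load('w6'); a=im[75:155,240:325].astype(float); a=np.clip((a-20)*3.2,0,255).astype(np.uint8); a=cv2.resize(a,None,fx=5,fy=5,interpolation=cv2.INTER_CUBIC)
im2,c2=load('w5'); b=im2[0:80,100:220].astype(float); b=np.clip((b-20)*3.2,0,255).astype(np.uint8); b=cv2.resize(b,None,fx=3,fy=3,interpolation=cv2.INTER_CUBIC)
o=np.zeros((400,800,3),np.uint8); o[:,:425]=a; o[:240,430:790]=b; cv2.imwrite('pics/m.png',o)
fit(im2,c2,'mirror',458.7,100,thr=75,yaws=range(0,180,10))"
```

```text
mirror [456.8  99.3] yaw 164.9 IoU 0.96
```

View pics/m.png

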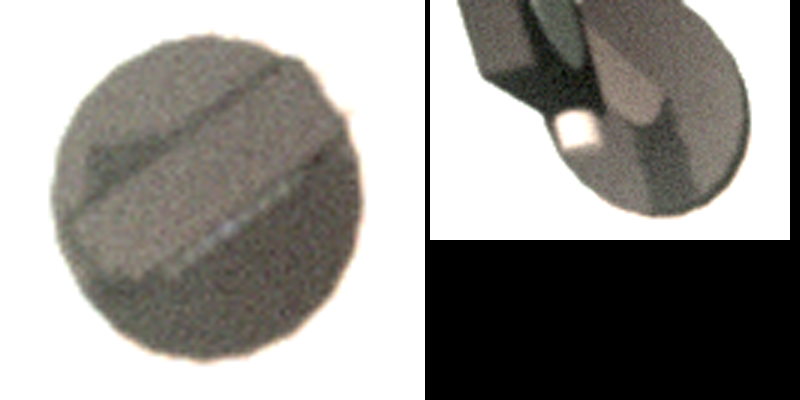

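The head's top face has corners at about (70,215), (285,60), (345,125) and (130,275) in the crop. I'll back-project them at z=122.

```bash
python3 -c "
from h import *
im,c=load('w6')
q=np.array([(70,215),(285,60),(345,125),(130,275)])/5+[240,75]-.4
P=back(c,q,122)[:,:2]; print(P.round(1),P.mean(0).round(1))
for i,j in((0,1),(3,2),(0,3),(1,2)):
  d=P[j]-P[i]; print(np.linalg.norm(d).round(1),np.degrees(np.arctan2(d[1],d[0])).round(1))
go(458.5,99.7,230,161); go(458.5,99.7,174,161)"
```

```text
[[444.2  86.1]
 [457.5 118.9]
 [468.9 116.6]
 [455.4  83.9]] [456.5 101.4]
35.4 68.0
35.3 67.6
11.4 -10.8
11.7 -11.5
d [80.   1.3 34.2] spin 52.6 or -127.4 q7 0.53 tilt [-0.001  -0.0003] f [-0.1  0.3  0.1] w 60.0
d [79.9  1.3 90.2] spin 52.6 or -127.4 q7 0.53 tilt [-0.001  -0.0003] f [-0.1  0.3  0.1] w 60.0
```

>>> {"fn": "carry_out", "kwargs": {
  "rows": [
    {"dx": 80, "dy": 1, "dz": 30, "spin": 55.5},
    {"dx": 80, "dy": 1, "dz": 30, "spin": 55.5},
    {"dx": 80, "dy": 1, "dz": 30, "spin": 55.5},
    {"dx": 80, "dy": 1, "dz": 30, "spin": 55.5},
    {"dx": 80, "dy": 1, "dz": 30, "spin": 55.5},
    {"dx": 80, "dy": 1, "dz": 30, "spin": 55.5},
    {"dx": 80, "dy": 1, "dz": 30, "spin": 55.5},
    {"dx": 80, "dy": 1, "dz": 30, "spin": 55.5},
    {"dx": 80, "dy": 1, "dz": 30, "spin": 55.5},
    {"dx": 80, "dy": 1, "dz": 30, "spin": 55.5}
  ]
}}

```text
time_s: 8.98
tool_pos: [458.6, 99.7, 234.6]
tcp_rot: [0.828, 0.561, -0.0, 0.0]
ft_force: [0.4, -0.0, -0.2]
width: 59.9
finger_force: 0.0
```

```bash
python3 -c "
from h import *
im,c=snap('w7'); 
x=fit(im,c,'mirror',458.5,99.7,thr=75,ymax=275,yaws=[150,158,166])
fit(im,c,'plate_big_round',626.6,124.6,thr=115)
go(458.5,99.7,174,158)"
```

```text
8.9833 [458.6  99.7 234.6] [ 8.281e-01  5.606e-01 -1.000e-04  0.000e+00] [-0.6   0.26  0.36  2.11 -0.13  0.79 -0.54]
mirror [456.9  99.8] yaw 154.2 IoU 0.881
plate_big_round [624.9 125.5] yaw 0.9 IoU 0.954
d [-0.1 -0.1 60.6] spin 0.2 or -179.8 q7 -0.54 tilt [-0.0001 -0.    ] f [ 0.8 -0.5  0.9] w 59.9
```

View pics/w7.png

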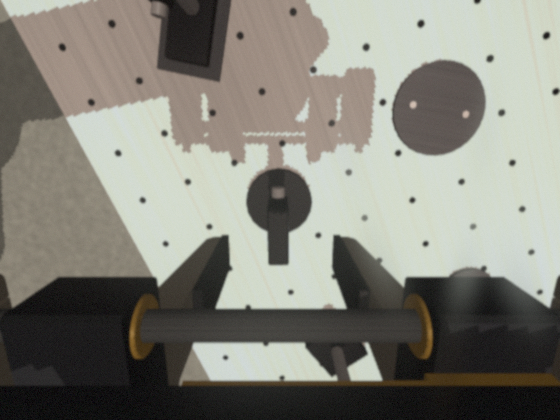

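The mirror's head at (278,235) is aligned between the fingers and its foot is at (279,200). I'll descend and grip.

>>> {"fn": "carry_out", "kwargs": {
  "rows": [
    {"dx": 0, "dy": 0, "dz": 25, "spin": 0},
    {"dx": 0, "dy": 0, "dz": 48, "spin": 0},
    {"dx": 0, "dy": 0, "dz": 58, "spin": 0},
    {"dx": 0, "dy": 0, "dz": 60.5, "spin": 0},
    {"dx": 0, "dy": 0, "dz": 60.5, "spin": 0}
  ]
}}

```text
time_s: 9.45
tool_pos: [458.5, 99.4, 173.8]
tcp_rot: [0.829, 0.559, -0.001, -0.0]
ft_force: [0.4, 0.2, 0.4]
width: 59.9
finger_force: 0.0
```

>>> {"fn": "carry_out", "kwargs": {
  "rows": [
    {"dx": 0, "dy": 0, "dz": 0, "spin": 0},
    {"dx": 0, "dy": 0, "dz": 0, "spin": 0},
    {"dx": 0, "dy": 0, "dz": 0, "spin": 0},
    {"dx": 0, "dy": 0, "dz": 0, "spin": 0},
    {"dx": 0, "dy": 0, "dz": 0, "spin": 0},
    {"dx": 0, "dy": 0, "dz": 0, "spin": 0},
    {"dx": 0, "dy": 0, "dz": 0, "spin": 0}
  ],
  "hand": 5,
  "newtons": 30
}}

```text
time_s: 10.03
tool_pos: [458.6, 99.8, 174.4]
tcp_rot: [0.829, 0.559, 0.0, -0.0]
ft_force: [-1.4, 1.0, 0.6]
width: 15.3
finger_force: 0.8
```

```bash
python3 -c "
from h import *
go(458.6,99.6,214,158); go(626,126,219,158)"
```

```text
d [ -0.2   0.1 -39.6] spin -0.0 or 180.0 q7 -0.49 tilt [-0.0001  0.0003] f [-1.4  1.   0.6] w 15.3
d [ 87.1 145.4 -44.6] spin -0.0 or 180.0 q7 -0.49 tilt [-0.0001  0.0003] f [-1.4  1.   0.6] w 15.3
```

>>> {"fn": "carry_out", "kwargs": {
  "rows": [
    {"dx": 0, "dy": 0, "dz": 0, "spin": 0},
    {"dx": 0, "dy": 0, "dz": 0, "spin": 0},
    {"dx": 0, "dy": 0, "dz": 0, "spin": 0},
    {"dx": 0, "dy": 0, "dz": -10, "spin": 0},
    {"dx": 0, "dy": 0, "dz": -30, "spin": 0},
    {"dx": 6, "dy": 10, "dz": -44, "spin": 0},
    {"dx": 20, "dy": 34, "dz": -44, "spin": 0},
    {"dx": 35, "dy": 59, "dz": -44, "spin": 0},
    {"dx": 50, "dy": 84, "dz": -44, "spin": 0},
    {"dx": 65, "dy": 109, "dz": -44, "spin": 0},
    {"dx": 78, "dy": 131, "dz": -44, "spin": 0},
    {"dx": 85, "dy": 143, "dz": -44, "spin": 0},
    {"dx": 86.8, "dy": 146.2, "dz": -44, "spin": 0},
    {"dx": 86.8, "dy": 146.2, "dz": -44, "spin": 0},
    {"dx": 86.8, "dy": 146.2, "dz": -44, "spin": 0}
  ]
}}

```text
time_s: 11.28
tool_pos: [625.7, 124.9, 218.0]
tcp_rot: [0.829, 0.559, -0.001, -0.0]
ft_force: [-0.9, -0.1, -2.8]
width: 13.8
finger_force: 30.0
```

```bash
python3 -c "
from h import *
im,c=snap('w8'); st=get_state(); print(st['finger_force'])
x=fit(im,c,'mirror',626.6,125.4,z0=56,thr=75,ymax=245,yaws=[158])
fit(im,c,'plate_big_round',626.6,125.4,thr=118,ymax=245)
go(626.6,125.4,178.3,158)"
```

```text
11.2833 [625.7 124.9 218. ] [ 8.294e-01  5.587e-01 -8.000e-04 -3.000e-04] [-0.5   0.55  0.34  1.72 -0.22  0.91 -0.45]
29.994679391384125
mirror [627.7 132.1] yaw 160.7 IoU 0.912
plate_big_round [624.9 124.5] yaw 4.1 IoU 0.932
d [ 0.8  0.9 39.8] spin -0.1 or 179.9 q7 -0.45 tilt [-0.0015 -0.0002] f [ 0.1  0.5 -3.9] w 13.7
```

View pics/w8.png

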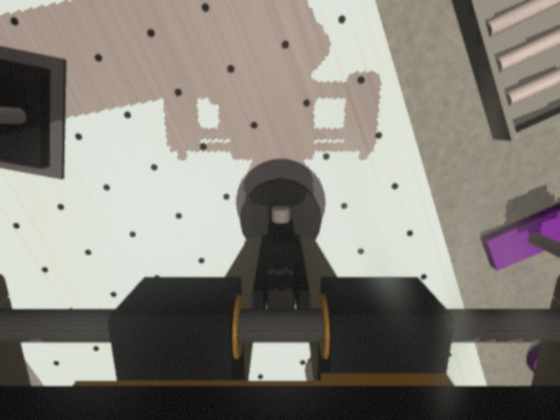

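The held foot (columns 242 to 318) is centred over the plate (columns 237 to 325). I'll lower it.

>>> {"fn": "carry_out", "kwargs": {
  "rows": [
    {"dx": 0, "dy": 0, "dz": 10, "spin": 0},
    {"dx": 0, "dy": 0, "dz": 22, "spin": 0},
    {"dx": 0, "dy": 0, "dz": 31, "spin": 0},
    {"dx": 0, "dy": 0, "dz": 36, "spin": 0},
    {"dx": 0, "dy": 0, "dz": 38.5, "spin": 0},
    {"dx": 0, "dy": 0, "dz": 39.5, "spin": 0},
    {"dx": 0, "dy": 0, "dz": 40, "spin": 0},
    {"dx": 0, "dy": 0, "dz": 40, "spin": 0},
    {"dx": 0, "dy": 0, "dz": 40, "spin": 0}
  ]
}}

```text
time_s: 12.08
tool_pos: [627.0, 125.2, 178.4]
tcp_rot: [0.829, 0.559, 0.0, 0.0]
ft_force: [0.5, 0.7, -2.2]
width: 13.9
finger_force: 30.0
```

>>> {"fn": "carry_out", "kwargs": {
  "rows": [
    {"dx": 0, "dy": 0, "dz": 0, "spin": 0},
    {"dx": 0, "dy": 0, "dz": 0, "spin": 0},
    {"dx": 0, "dy": 0, "dz": 0, "spin": 0},
    {"dx": 0, "dy": 0, "dz": 0, "spin": 0},
    {"dx": 0, "dy": 0, "dz": 0, "spin": 0},
    {"dx": 0, "dy": 0, "dz": -15, "spin": 0},
    {"dx": 0, "dy": 0, "dz": -50, "spin": 0},
    {"dx": 0, "dy": 0, "dz": -85, "spin": 0},
    {"dx": 0, "dy": 0, "dz": -85, "spin": 0},
    {"dx": 0, "dy": 0, "dz": -85, "spin": 0}
  ],
  "hand": 60
}}

```text
time_s: 12.92
tool_pos: [627.9, 125.3, 265.8]
tcp_rot: [0.829, 0.559, 0.003, 0.001]
ft_force: [-0.0, -0.2, 0.2]
width: 60.2
finger_force: 0.0
```

```bash
python3 -c "
from h import *
im,c=snap('w9')
x=fit(im,c,'mirror',626.6,125.4,z0=16,thr=75,ymax=245,yaws=[158])
fit(im,c,'plate_big_round',626.6,125.4,thr=118,ymax=245)
# lens view pose: head x yaw ~14, tool y=14 -> tool x=104
a=np.radians(104); go(454.6-80*np.cos(a),-80.4-80*np.sin(a),265,14)"
```

```text
12.9167 [627.9 125.3 265.8] [8.293e-01 5.587e-01 2.500e-03 7.000e-04] [-0.51  0.5   0.36  1.68 -0.2   0.99 -0.47]
mirror [627.8 127. ] yaw 159.3 IoU 0.943
plate_big_round [625.1 125.3] yaw 4.9 IoU 0.92
d [-320.   -35.4   -1.5] spin -36.0 or 144.0 q7 -0.47 tilt [0.0014 0.0007] f [-0.7  0.5 -0.6] w 60.0
```

>>> {"fn": "carry_out", "kwargs": {
  "rows": [
    {"dx": -320, "dy": -35, "dz": 0, "spin": -36},
    {"dx": -320, "dy": -35, "dz": 0, "spin": -36},
    {"dx": -320, "dy": -35, "dz": 0, "spin": -36},
    {"dx": -320, "dy": -35, "dz": 0, "spin": -36},
    {"dx": -320, "dy": -35, "dz": 0, "spin": -36},
    {"dx": -320, "dy": -35, "dz": 0, "spin": -36},
    {"dx": -320, "dy": -35, "dz": 0, "spin": -36},
    {"dx": -320, "dy": -35, "dz": 0, "spin": -36},
    {"dx": -320, "dy": -35, "dz": 0, "spin": -36},
    {"dx": -320, "dy": -35, "dz": 0, "spin": -36},
    {"dx": -320, "dy": -35, "dz": 0, "spin": -36},
    {"dx": -320, "dy": -35, "dz": 0, "spin": -36}
  ]
}}

```text
time_s: 13.97
tool_pos: [474.6, -156.7, 262.5]
tcp_rot: [0.615, 0.788, -0.0, -0.001]
ft_force: [-0.0, 0.3, 0.6]
width: 59.9
finger_force: 0.0
```

```bash
python3 -c "
from h import *
im,c=snap('w10')
for y in ([14],[104]): x=fit(im,c,'lens',454.6,-80.4,thr=75,yaws=y)
go(x[0],x[1],230,np.degrees(x[2]))
u,v=proj(c,[[x[0],x[1],60]])[0].astype(int); print(u,v)
a=im[max(v-60,0):v+60,u-60:u+60].astype(float); a=np.clip((a-20)*2.5,0,255).astype(np.uint8); a=cv2.resize(a,None,fx=4,fy=4,interpolation=cv2.INTER_CUBIC); cv2.imwrite('pics/l.png',a)"
```

```text
13.9667 [ 474.6 -156.7  262.5] [ 6.151e-01  7.885e-01 -1.000e-04 -6.000e-04] [-0.03  0.27  0.33  2.02 -0.11  0.87  0.61]
lens [453.1 -79.6] yaw 15.2 IoU 0.931
lens [452.8 -78.4] yaw 104.5 IoU 0.896
d [81.2 -2.1 32.7] spin 89.6 or -90.4 q7 0.61 tilt [-0.0008  0.0005] f [ 0.6  1.1 -0. ] w 59.9
277 113
```

View pics/l.png

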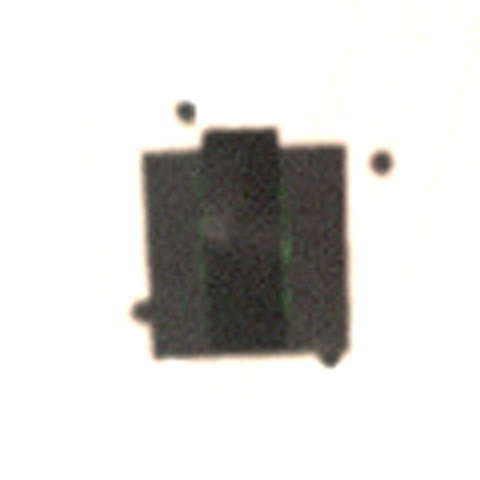

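The crop shows the ring upright in the image, at crop columns 203 to 280, so the head's x axis lies along the present closing direction. No half-turn is needed.

```bash
python3 -c "
from h import *
go(453.5,-80,230,14.7); go(453.5,-80,171,14.7)"
```

```text
d [79.5 -1.9 32.7] spin -0.6 or 179.4 q7 0.61 tilt [-0.0008  0.0005] f [ 0.6  1.1 -0. ] w 59.9
d [79.4 -1.8 91.7] spin -0.6 or 179.4 q7 0.61 tilt [-0.0008  0.0005] f [ 0.6  1.1 -0. ] w 59.9
```

>>> {"fn": "carry_out", "kwargs": {
  "rows": [
    {"dx": 40, "dy": -1, "dz": 15, "spin": -0.6},
    {"dx": 75, "dy": -1.9, "dz": 30, "spin": -0.6},
    {"dx": 79.5, "dy": -1.9, "dz": 33, "spin": -0.6},
    {"dx": 79.5, "dy": -1.9, "dz": 33, "spin": -0.6},
    {"dx": 79.5, "dy": -1.9, "dz": 33, "spin": -0.6},
    {"dx": 79.5, "dy": -1.9, "dz": 55, "spin": -0.6},
    {"dx": 79.5, "dy": -1.9, "dz": 78, "spin": -0.6},
    {"dx": 79.5, "dy": -1.9, "dz": 88, "spin": -0.6},
    {"dx": 79.5, "dy": -1.9, "dz": 91.5, "spin": -0.6},
    {"dx": 79.5, "dy": -1.9, "dz": 91.5, "spin": -0.6}
  ]
}}

```text
time_s: 14.85
tool_pos: [453.3, -82.3, 171.4]
tcp_rot: [0.612, 0.791, -0.0, -0.0]
ft_force: [0.1, -0.1, -0.1]
width: 59.9
finger_force: 0.0
```

>>> {"fn": "carry_out", "kwargs": {
  "rows": [
    {"dx": 0, "dy": 0, "dz": 0, "spin": 0},
    {"dx": 0, "dy": 0, "dz": 0, "spin": 0},
    {"dx": 0, "dy": 0, "dz": 0, "spin": 0},
    {"dx": 0, "dy": 0, "dz": 0, "spin": 0},
    {"dx": 0, "dy": 0, "dz": 0, "spin": 0},
    {"dx": 0, "dy": 0, "dz": 0, "spin": 0},
    {"dx": 0, "dy": 0, "dz": 0, "spin": 0},
    {"dx": 0, "dy": 0, "dz": 0, "spin": 0},
    {"dx": 0, "dy": 0, "dz": 0, "spin": 0},
    {"dx": 0, "dy": 0, "dz": 0, "spin": 0}
  ],
  "hand": 5,
  "newtons": 30
}}

```text
time_s: 15.68
tool_pos: [453.3, -81.5, 171.8]
tcp_rot: [0.612, 0.791, 0.0, 0.0]
ft_force: [0.2, -0.2, 2.0]
width: 13.5
finger_force: 30.0
```

```bash
python3 -c "
from h import *
# plate relative to lens from the top view, plate - lens
st=get_state(); print(st['tool_pos'].round(1))
go(st['tool_pos'][0]+437.6-454.6,st['tool_pos'][1]-289.3+80.4,216,12.9)"
```

```text
[453.3 -81.5 171.8]
d [-197.9  -68.9  -44.2] spin 1.6 or -178.4 q7 0.51 tilt [0.0003 0.    ] f [ 0.2 -0.2  2. ] w 13.5
```

>>> {"fn": "carry_out", "kwargs": {
  "rows": [
    {"dx": 0, "dy": 0, "dz": -10, "spin": 0},
    {"dx": 0, "dy": 0, "dz": -30, "spin": 0},
    {"dx": -10, "dy": -3.5, "dz": -44, "spin": 0},
    {"dx": -32, "dy": -11, "dz": -44, "spin": 0.3},
    {"dx": -60, "dy": -21, "dz": -44, "spin": 0.5},
    {"dx": -88, "dy": -31, "dz": -44, "spin": 0.8},
    {"dx": -116, "dy": -40, "dz": -44, "spin": 1},
    {"dx": -144, "dy": -50, "dz": -44, "spin": 1.3},
    {"dx": -170, "dy": -59, "dz": -44, "spin": 1.5},
    {"dx": -188, "dy": -65, "dz": -44, "spin": 1.6},
    {"dx": -196, "dy": -68, "dz": -44, "spin": 1.6},
    {"dx": -198, "dy": -69, "dz": -44, "spin": 1.6},
    {"dx": -198, "dy": -69, "dz": -44, "spin": 1.6},
    {"dx": -198, "dy": -69, "dz": -44, "spin": 1.6}
  ]
}}

```text
time_s: 16.85
tool_pos: [436.2, -288.8, 215.5]
tcp_rot: [0.622, 0.783, 0.0, -0.001]
ft_force: [0.3, 0.4, -3.9]
width: 13.7
finger_force: 30.0
```

```bash
python3 -c "
from h import *
im,c=snap('w11')
fit(im,c,'plate_square',436.3,-290.4,thr=118,ymax=236,yaws=[12.9])
fit(im,c,'lens',436.3,-290.4,z0=56,thr=70,ymax=236,yaws=[12.9])
cv2.imwrite('pics/sq.png',cv2.resize(im[100:300,180:380],None,fx=3,fy=3,interpolation=cv2.INTER_CUBIC))"
```

```text
16.85 [ 436.2 -288.8  215.5] [ 6.222e-01  7.828e-01  4.000e-04 -7.000e-04] [ 0.23  0.38  0.36  2.01 -0.19  0.79  0.92]
plate_square [ 435.  -289.5] yaw 13.6 IoU 0.964
lens [ 436.3 -284.5] yaw 13.5 IoU 0.963
```

View pics/sq.png

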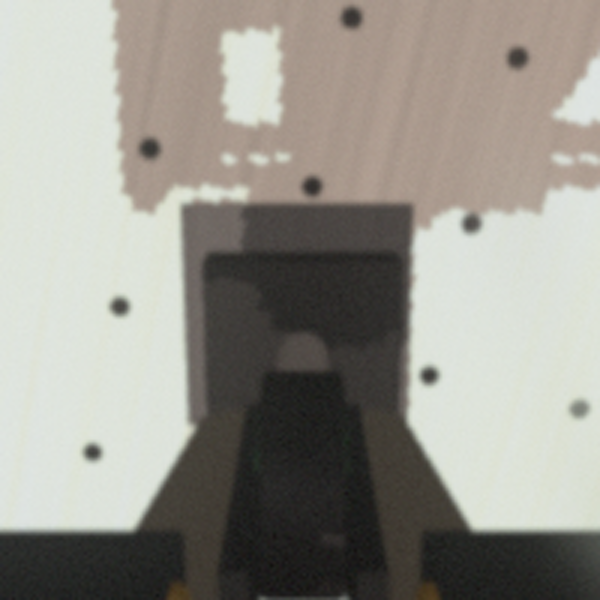

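The plate's far edge runs from crop (182,203) to (412,203), and the foot's far edge from (205,253) to (402,255).

```bash
python3 -c "
from h import *
im,c=load('w11'); o=np.array([180,100])
F=back(c,np.array([(204,253),(403,255)])/3+o-.3,67.7)[:,:2]; P=back(c,np.array([(182,203),(412,203)])/3+o-.3,16)[:,:2]
a=np.radians(13.5); ux=np.array([np.cos(a),np.sin(a)]); uy=np.array([-ux[1],ux[0]])
d=F.mean(0)-P.mean(0); print('x',d@ux,'y',d@uy,np.linalg.norm(F[1]-F[0]),np.linalg.norm(P[1]-P[0]))
for q in(F,P): e=q[1]-q[0]; print(np.degrees(np.arctan2(e[1],e[0])))
go(436.2,-288.8,176,13.4)"
```

```text
x 1.840264340941068 y -6.0220981681495935 49.22991953082803 68.78331481125556
12.500633580545522
13.08557860441233
d [-0.1 -0.2 39.5] spin -0.3 or 179.7 q7 0.92 tilt [-0.0004  0.0014] f [ 0.7  0.5 -3.4] w 13.5
```

>>> {"fn": "carry_out", "kwargs": {
  "rows": [
    {"dx": -1.5, "dy": -0.7, "dz": 8, "spin": -0.3},
    {"dx": -3, "dy": -1.5, "dz": 20, "spin": -0.3},
    {"dx": -3, "dy": -1.5, "dz": 30, "spin": -0.3},
    {"dx": -3, "dy": -1.5, "dz": 36, "spin": -0.3},
    {"dx": -3, "dy": -1.5, "dz": 38.5, "spin": -0.3},
    {"dx": -3, "dy": -1.5, "dz": 39.5, "spin": -0.3},
    {"dx": -3, "dy": -1.5, "dz": 40, "spin": -0.3},
    {"dx": -3, "dy": -1.5, "dz": 40, "spin": -0.3},
    {"dx": -3, "dy": -1.5, "dz": 40, "spin": -0.3}
  ]
}}

```text
time_s: 17.65
tool_pos: [434.4, -293.2, 175.9]
tcp_rot: [0.621, 0.784, 0.0, -0.002]
ft_force: [-4.4, 2.9, 7.1]
width: 13.8
finger_force: 30.0
```

>>> {"fn": "carry_out", "kwargs": {
  "rows": [
    {"dx": 0, "dy": 0, "dz": 0, "spin": 0},
    {"dx": 0, "dy": 0, "dz": 0, "spin": 0},
    {"dx": 0, "dy": 0, "dz": 0, "spin": 0},
    {"dx": 0, "dy": 0, "dz": 0, "spin": 0},
    {"dx": 0, "dy": 0, "dz": 0, "spin": 0},
    {"dx": 0, "dy": 0, "dz": -15, "spin": 0},
    {"dx": 0, "dy": 0, "dz": -50, "spin": 0},
    {"dx": 0, "dy": 0, "dz": -85, "spin": 0},
    {"dx": 0, "dy": 0, "dz": -85, "spin": 0},
    {"dx": 0, "dy": 0, "dz": -85, "spin": 0}
  ],
  "hand": 60
}}

```text
time_s: 18.48
tool_pos: [436.2, -294.3, 262.5]
tcp_rot: [0.621, 0.784, 0.001, 0.002]
ft_force: [-0.7, 0.3, -0.7]
width: 59.9
finger_force: 0.0
```

```bash
python3 -c "
from h import *
im,c=snap('w12')
fit(im,c,'plate_square',435,-290,thr=118,ymax=245,yaws=[13.5])
fit(im,c,'lens',435,-290,z0=16,thr=65,ymax=245,yaws=[13.5])
# pinhole yaw from all stored views
im=cv2.resize(cv2.imread('pics/top0.png'),(560,420),interpolation=cv2.INTER_AREA)
for y in (0,30,60,90,120,150): fit(im,cam('top'),'pinhole',622,-267,yaws=[y],ymax=420)
s=cv2.resize(cv2.imread('pics/scene0.png'),(560,420),interpolation=cv2.INTER_AREA)
for y in (0,30,60,90,120,150): fit(s,cam('scene'),'pinhole',622,-267,yaws=[y],ymax=420,thr=80)"
```

```text
18.4833 [ 436.2 -294.3  262.5] [6.208e-01 7.840e-01 7.000e-04 2.200e-03] [ 0.21  0.31  0.38  1.97 -0.15  0.88  0.9 ]
plate_square [ 434.8 -289.1] yaw 14.7 IoU 0.898
lens [ 433.9 -288.6] yaw 12.8 IoU 0.921
pinhole [ 622.5 -267.2] yaw -6.4 IoU 0.905
pinhole [ 622.3 -267.2] yaw -9.5 IoU 0.905
pinhole [ 622.4 -267.2] yaw 60.5 IoU 0.791
pinhole [ 621.  -265.4] yaw 155.4 IoU 0.886
pinhole [ 622.1 -267.5] yaw 129.8 IoU 0.892
pinhole [ 622.1 -267.4] yaw 153.6 IoU 0.901
pinhole [ 621.1 -265. ] yaw 4.6 IoU 0.81
pinhole [ 620.  -265.3] yaw 29.1 IoU 0.79
pinhole [ 620.5 -265. ] yaw 64.5 IoU 0.756
pinhole [ 623.8 -265.9] yaw -18.4 IoU 0.812
pinhole [ 622.3 -265.9] yaw 137.8 IoU 0.845
pinhole [ 622.2 -265.9] yaw 138.0 IoU 0.845
```

The lens sits within about 1 mm of the plate centre. I'll view the pinhole from two places to get its head yaw.

>>> {"fn": "carry_out", "kwargs": {
  "rows": [
    {"dx": -40, "dy": 15, "dz": 0, "spin": 0},
    {"dx": -80, "dy": 30, "dz": 0, "spin": 0},
    {"dx": -96, "dy": 37, "dz": 0, "spin": 0},
    {"dx": -96, "dy": 37, "dz": 0, "spin": 0},
    {"dx": -96, "dy": 37, "dz": 0, "spin": 0},
    {"dx": -96, "dy": 37, "dz": 0, "spin": 0}
  ]
}}

```text
time_s: 19.03
tool_pos: [492.3, -377.6, 258.9]
tcp_rot: [0.621, 0.784, -0.0, -0.002]
ft_force: [-0.4, -0.1, 0.7]
width: 60.3
finger_force: 0.0
```

```bash
python3 -c "
from h import *
im,c=snap('w13')
for t in range(0,180,30): fit(im,c,'pinhole',622,-266,thr=75,yaws=[t])
fit(im,c,'lens',434,-289,z0=16,thr=65,yaws=[13.5])
fit(im,c,'plate_square',435,-290,thr=118,yaws=[13.5])"
```

```text
19.0333 [ 492.3 -377.6  258.9] [ 0.6208  0.784  -0.     -0.0019] [ 0.31  0.48  0.38  1.74 -0.21  0.97  1.01]
pinhole [ 617.6 -265.2] yaw -42.5 IoU 0.803
pinhole [ 617.7 -265.3] yaw -42.4 IoU 0.803
pinhole [ 617.5 -265.5] yaw -41.6 IoU 0.803
pinhole [ 617.9 -265.2] yaw 138.3 IoU 0.803
pinhole [ 618. -265.] yaw 138.0 IoU 0.803
pinhole [ 617.8 -265.1] yaw 137.7 IoU 0.803
lens [ 434.9 -290.9] yaw 14.4 IoU 0.948
plate_square [ 435.7 -289. ] yaw 12.1 IoU 0.957
```

>>> {"fn": "carry_out", "kwargs": {
  "rows": [
    {"dx": 0, "dy": 40, "dz": 0, "spin": 0},
    {"dx": 0, "dy": 80, "dz": 0, "spin": 0},
    {"dx": 0, "dy": 120, "dz": 0, "spin": 0},
    {"dx": 0, "dy": 150, "dz": 0, "spin": 0},
    {"dx": 0, "dy": 150, "dz": 0, "spin": 0},
    {"dx": 0, "dy": 150, "dz": 0, "spin": 0},
    {"dx": 0, "dy": 150, "dz": 0, "spin": 0}
  ]
}}

```text
time_s: 19.67
tool_pos: [638.1, -344.1, 260.3]
tcp_rot: [0.621, 0.784, -0.0, -0.001]
ft_force: [-0.8, -0.5, 0.3]
width: 60.1
finger_force: 0.0
```

```bash
python3 -c "
from h import *
im,c=snap('w14')
for t in range(0,180,30): fit(im,c,'pinhole',622,-266,thr=75,yaws=[t])
o=np.zeros((600,800,3),np.uint8)
def put(tag,P,h,k,x,y,g):
    im,c=load(tag); u,v=proj(c,[P])[0].astype(int); u=min(max(u,h),559-h); v=max(v,h); a=im[v-h:v+h,u-h:u+h].astype(float); a=cv2.resize(np.clip((a-15)*g,0,255).astype(np.uint8),None,fx=k,fy=k,interpolation=cv2.INTER_CUBIC); o[y:y+a.shape[0],x:x+a.shape[1]]=a; print(tag,u,v)
put('w14',[622,-266,60],40,5,0,0,2.5); put('w13',[622,-266,60],40,4,400,0,2.5); put('w12',[435,-290,16],50,2,0,400,1.3); put('w13',[435,-290,16],50,2,200,400,1.3); put('w9',[626,125,16],50,2,400,400,1.3)
cv2.imwrite('pics/comp.png',o)"
```

```text
19.6667 [ 638.1 -344.1  260.3] [ 6.209e-01  7.839e-01 -4.000e-04 -7.000e-04] [ 0.22  0.65  0.36  1.45 -0.24  1.09  0.85]
pinhole [ 621.  -265.7] yaw -6.2 IoU 0.865
pinhole [ 621.  -264.7] yaw 29.9 IoU 0.837
pinhole [ 620.3 -264.1] yaw 66.5 IoU 0.824
pinhole [ 620.3 -263.9] yaw 94.8 IoU 0.837
pinhole [ 619.4 -264.1] yaw 127.5 IoU 0.85
pinhole [ 619.  -265.6] yaw 154.7 IoU 0.875
w14 282 115
w13 456 117
w12 278 189
w13 244 97
w9 277 195
```

View pics/comp.png

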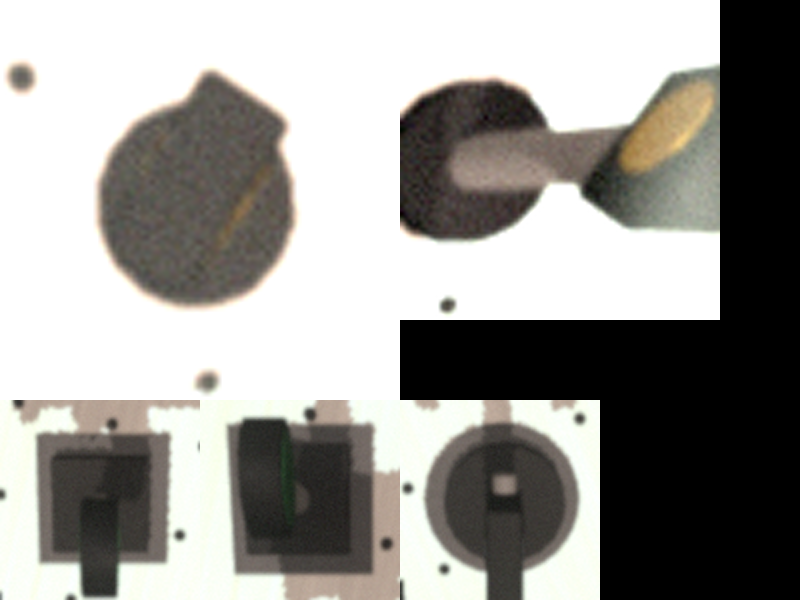

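The pinhole's head short edge runs from (210,70) to (287,125) in the crop. The lower crops show the lens and the mirror with a border all round. I'll compute the pinhole's head pose.

```bash
python3 -c "
from h import *
im,c=load('w14')
q=np.array([(210,70),(287,125)])/5+[242,75]-.4; P=back(c,q,122)[:,:2]; d=P[1]-P[0]; print(P.round(1),np.linalg.norm(d),np.degrees(np.arctan2(d[1],d[0])))
b=back(c,np.array([(268,170),(220,245)])/5+[242,75]-.4,107)[:,:2]; e=b[0]-b[1]; print('brass',np.degrees(np.arctan2(e[1],e[0])))
a=np.radians(-21); uy=np.array([-np.sin(a),np.cos(a)]); print('centre',P.mean(0)-14*uy)
go(620.5,-265.5,235,-21); go(620.5,-265.5,178,-21)"
```

```text
[[ 618.6 -251.1]
 [ 630.1 -255.4]] 12.362261165530786 -20.56965169477759
brass 69.93286028059646
centre [ 619.33144838 -266.33837642]
d [81.2  1.4 25.7] spin 34.2 or -145.8 q7 0.85 tilt [-0.0013 -0.    ] f [-0.2  0.5 -0. ] w 60.0
d [81.1  1.5 82.7] spin 34.2 or -145.8 q7 0.85 tilt [-0.0013 -0.    ] f [-0.2  0.5 -0. ] w 60.0
```

>>> {"fn": "carry_out", "kwargs": {
  "rows": [
    {"dx": 35, "dy": 0.5, "dz": 10, "spin": 7},
    {"dx": 70, "dy": 0.9, "dz": 20, "spin": 14},
    {"dx": 80.8, "dy": 0.9, "dz": 25, "spin": 21},
    {"dx": 80.8, "dy": 0.9, "dz": 25, "spin": 28},
    {"dx": 80.8, "dy": 0.9, "dz": 25, "spin": 33.8},
    {"dx": 80.8, "dy": 0.9, "dz": 25, "spin": 33.8},
    {"dx": 80.8, "dy": 0.9, "dz": 25, "spin": 33.8},
    {"dx": 80.8, "dy": 0.9, "dz": 48, "spin": 33.8},
    {"dx": 80.8, "dy": 0.9, "dz": 70, "spin": 33.8},
    {"dx": 80.8, "dy": 0.9, "dz": 80, "spin": 33.8},
    {"dx": 80.8, "dy": 0.9, "dz": 84, "spin": 33.8},
    {"dx": 80.8, "dy": 0.9, "dz": 84, "spin": 33.8}
  ]
}}

```text
time_s: 20.72
tool_pos: [621.0, -265.9, 176.1]
tcp_rot: [0.822, 0.57, -0.0, -0.001]
ft_force: [-0.1, -0.5, -0.1]
width: 59.8
finger_force: 0.0
```

>>> {"fn": "carry_out", "kwargs": {
  "rows": [
    {"dx": 0, "dy": 0, "dz": 0, "spin": 0},
    {"dx": 0, "dy": 0, "dz": 0, "spin": 0},
    {"dx": 0, "dy": 0, "dz": 0, "spin": 0},
    {"dx": 0, "dy": 0, "dz": 0, "spin": 0},
    {"dx": 0, "dy": 0, "dz": 0, "spin": 0},
    {"dx": 0, "dy": 0, "dz": 0, "spin": 0},
    {"dx": 0, "dy": 0, "dz": 0, "spin": 0},
    {"dx": 0, "dy": 0, "dz": 0, "spin": 0},
    {"dx": 0, "dy": 0, "dz": 0, "spin": 0},
    {"dx": 0, "dy": 0, "dz": 0, "spin": 0}
  ],
  "hand": 5,
  "newtons": 30
}}

```text
time_s: 21.55
tool_pos: [621.5, -265.4, 176.7]
tcp_rot: [0.822, 0.57, -0.0, -0.0]
ft_force: [-0.8, 0.6, 2.0]
width: 13.4
finger_force: 30.0
```

```bash
python3 -c "
from h import *
st=get_state(); print(st['tool_pos'].round(1))
go(607.5,-71.5,st['tool_pos'][2]+44,-20.5)"
```

```text
[ 621.5 -265.4  176.7]
d [176.6 -81.2 -43.9] spin -0.1 or 179.9 q7 0.28 tilt [-0.0004  0.0004] f [-0.8  0.6  2. ] w 13.4
```

>>> {"fn": "carry_out", "kwargs": {
  "rows": [
    {"dx": 0, "dy": 0, "dz": -10, "spin": 0},
    {"dx": 0, "dy": 0, "dz": -30, "spin": 0},
    {"dx": 10, "dy": -4, "dz": -44, "spin": 0},
    {"dx": 32, "dy": -15, "dz": -44, "spin": 0},
    {"dx": 57, "dy": -26, "dz": -44, "spin": 0},
    {"dx": 82, "dy": -38, "dz": -44, "spin": 0},
    {"dx": 107, "dy": -49, "dz": -44, "spin": 0},
    {"dx": 132, "dy": -61, "dz": -44, "spin": 0},
    {"dx": 155, "dy": -71, "dz": -44, "spin": 0},
    {"dx": 170, "dy": -78, "dz": -44, "spin": 0},
    {"dx": 176, "dy": -81, "dz": -44, "spin": 0},
    {"dx": 176.6, "dy": -81.2, "dz": -44, "spin": 0},
    {"dx": 176.6, "dy": -81.2, "dz": -44, "spin": 0},
    {"dx": 176.6, "dy": -81.2, "dz": -44, "spin": 0}
  ]
}}

```text
time_s: 22.72
tool_pos: [607.7, -73.4, 221.1]
tcp_rot: [0.822, 0.569, -0.0, 0.001]
ft_force: [0.6, -0.7, -3.1]
width: 13.7
finger_force: 30.0
```

```bash
python3 -c "
from h import *
im,c=snap('w15'); t=cv2.resize(camera('top')[:,:,::-1],(560,420))
fit(im,c,'plate_small_round',607.5,-72,thr=118,ymax=236)
fit(im,c,'pinhole',607.5,-72,z0=56,thr=72,ymax=236,yaws=[-20])
i9,c9=load('w9'); 
for tag in('w10','w14'):
  i,cc=load(tag); print(tag,proj(cc,[[607.5,-72,16]])[0])
tp=cv2.resize(cv2.imread('pics/top0.png'),(560,420),interpolation=cv2.INTER_AREA)
fit(tp,cam('top'),'plate_small_round',607.5,-72,thr=125,ymax=420)
print(cv2.cvtColor(im,cv2.COLOR_BGR2GRAY)[150:240:6,225:335:4])"
```

```text
22.7167 [607.7 -73.4 221.1] [ 8.225e-01  5.688e-01 -0.000e+00  7.000e-04] [-0.29  0.52  0.48  1.79 -0.3   0.9  -0.04]
plate_small_round [606.4 -72.7] yaw 3.6 IoU 0.886
pinhole [610.6 -65.7] yaw -10.3 IoU 0.857
w10 [425.183368   147.45564773]
w14 [ 318.99565082 -119.37503578]
plate_small_round [608.6 -72.7] yaw 6.1 IoU 0.952
[[191 204 149 145 143 146 149 148 147 147 147 145 151 152 150 149 143 149
  148 153 150 149 147 199 185 205 198 201]
 [214 214 200 148 153 157 150 153 145 145 149 148 146 149 151 151 147 143
  150 155 152 158 191 215 212 215 213 212]
 [215 212 215 215 216 211 214 205 147 146 147 148 145 149 149 151 149 147
  155 215 214 215 215 212 215 215 214 216]
 [215 214 213 212 214 213 213 215 198 181 145 148 149 142 146 153 144  95
  189 211 214 214 212 214 214 215 215 214]
 [214 215 213 214 214 213 213 215 213 150  82  71  70  69  69  66  67  61
  178 214 214 213 213 216 215 215 216 213]
 [215 215 214 212 214 213 212 192 102  70  67  66  64  66  67  67  68  67
   72 120 215 214 215 216 212 214 215 216]
 [215 214 214 213 203 168 192  98  91  68  66  68  68  68  65  66  68  6
[... 281 characters left out ...]
216 215 215 214 215 213 104  98  95  63  56  48  43  47  40  46  53  58
   57  83  97 124 215 215 214 215 213 215]
 [213 214 214 213 212 214 129  98  71  57  57  59  49  41  41  37  56  57
   61  54  92 169 213 214 215 212 214 215]
 [214 213 214 214 213 216 209 103  58  59  58  55  49  74  77  75  54  58
   58  53 100 183 154 213 213 213 214 215]
 [214 214 215 213 214 212 212 208  64  57  57  54  68  75  76  73  60  55
   59  57 136 196 176 214 215 215 214 215]
 [214 215 215 211 214 213 214 214 129  53  53  52  70  73  75  75  64  53
   57  58 193 214 214 215 213 214 215 215]
 [210 213 215 212 213 215 213 211 210  99  44  41  42  43  48  46  42  46
   49 171 213 214 212 213 213 212 213 214]]
```

```bash
python3 -c "
from h import *
i,c=load('w10'); fit(i,c,'plate_small_round',607.5,-72,thr=118)
go(607.3,-71.6,180.9,-20.5)"
```

```text
plate_small_round [606.  -70.2] yaw 1.5 IoU 0.942
d [ 1.7 -1.  39.9] spin -0.2 or 179.8 q7 -0.04 tilt [ 0.0003 -0.0009] f [-0.7  0.2 -2.2] w 13.5
```

>>> {"fn": "carry_out", "kwargs": {
  "rows": [
    {"dx": 0.5, "dy": 0, "dz": 8, "spin": 0},
    {"dx": 0.5, "dy": 0, "dz": 20, "spin": 0},
    {"dx": 0.5, "dy": 0, "dz": 30, "spin": 0},
    {"dx": 0.5, "dy": 0, "dz": 36, "spin": 0},
    {"dx": 0.5, "dy": 0, "dz": 38.5, "spin": 0},
    {"dx": 0.5, "dy": 0, "dz": 39.5, "spin": 0},
    {"dx": 0.5, "dy": 0, "dz": 40, "spin": 0},
    {"dx": 0.5, "dy": 0, "dz": 40, "spin": 0},
    {"dx": 0.5, "dy": 0, "dz": 40, "spin": 0}
  ]
}}

```text
time_s: 23.57
tool_pos: [607.8, -71.2, 180.7]
tcp_rot: [0.822, 0.57, -0.0, -0.0]
ft_force: [-1.0, 0.3, -0.7]
width: 14.2
finger_force: 30.0
```

>>> {"fn": "carry_out", "kwargs": {
  "rows": [
    {"dx": 0, "dy": 0, "dz": 0, "spin": 0},
    {"dx": 0, "dy": 0, "dz": 0, "spin": 0},
    {"dx": 0, "dy": 0, "dz": 0, "spin": 0},
    {"dx": 0, "dy": 0, "dz": 0, "spin": 0},
    {"dx": 0, "dy": 0, "dz": 0, "spin": 0},
    {"dx": 0, "dy": 0, "dz": -15, "spin": 0},
    {"dx": 0, "dy": 0, "dz": -50, "spin": 0},
    {"dx": 0, "dy": 0, "dz": -85, "spin": 0},
    {"dx": -40, "dy": 0, "dz": -85, "spin": 0},
    {"dx": -70, "dy": 0, "dz": -85, "spin": 0},
    {"dx": -70, "dy": 0, "dz": -85, "spin": 0},
    {"dx": -70, "dy": 0, "dz": -85, "spin": 0},
    {"dx": -70, "dy": 0, "dz": -85, "spin": 0},
    {"dx": -70, "dy": 0, "dz": -85, "spin": 0}
  ],
  "hand": 60
}}

```text
time_s: 24.73
tool_pos: [583.7, -135.3, 265.4]
tcp_rot: [0.821, 0.57, 0.0, -0.0]
ft_force: [1.1, -0.2, 0.4]
width: 59.7
finger_force: 0.0
```

```bash
python3 -c "
from h import *
im,c=snap('w16')
fit(im,c,'plate_small_round',607.5,-72,thr=118,ymax=236)
fit(im,c,'pinhole',607,-72,z0=16,thr=78,ymax=236,yaws=[-20])
fit(im,c,'plate_big_round',626,125,thr=118,ymax=236); fit(im,c,'mirror',627,126,z0=16,thr=78,yaws=[158])
print(cv2.cvtColor(im,cv2.COLOR_BGR2GRAY)[70:170:5,225:335:4], proj(c,[[607,-72,16]]))
t=camera('top')[:,:,::-1].copy(); ct=cam('top')
for n,x,y in(('mirror',627,126),('lens',435,-290),('slide',453,282),('pinhole',608,-72)): fit(t,ct,n,x,y,z0=16,thr=62,ymax=420,yaws=[{'mirror':159,'lens':13,'slide':147,'pinhole':160}[n]])"
```

```text
24.7333 [ 583.7 -135.3  265.4] [ 8.214e-01  5.704e-01  1.000e-04 -4.000e-04] [-0.22  0.45  0.52  1.79 -0.27  0.97  0.05]
plate_small_round [607.3 -70.4] yaw 3.8 IoU 0.949
pinhole [609.4 -66.8] yaw -19.0 IoU 0.675
plate_big_round [626. 125.] yaw 0.0 IoU 0.0
mirror [627. 126.] yaw 158.0 IoU 0.0
[[124  50 108 130 127 128 130 132 129 131 130 131 133 132 130 128 131 133
  133 135 134 133 141 142 136 139 144 138]
 [128 127 129 128 125 127 129 131 130 130 128 130 134 133 130 131 128 133
  131 135 135 132 134 134 133 137 134 134]
 [131 125 129 130 129 125 128 133 130 127 132 131 132 133 132 131 128 129
  133 135 131 131 134 136 134 136 135 136]
 [129 130 128 130 131 128 130 133 132 132 131 132 127 133 136 133 131 132
  131 132 133 134 132 135 136 138 137 136]
 [131 133 129 130 130 128 126 131 131 132 130 131 128 133 132 134 132 131
  133 136 137 134 133 136 135 134 136 169]
 [130 130 129 126 129 130 124 129 132 131 130 130 130 131 135 133 132 127
  133 136 160 132 135 135 136 136 135 176]
 [130 130 134 128 131 128 128 126 131 134 131 114  90  70  72  80 101  47
   95 171 189 135 136 132 136 
[... 1026 characters left out ...]
91  90 124  75 109 169 194 193 191 192]
 [190 192 193 194 192 180 190 191 191 114  92  91  48  44  47  48  50  87
   93 166 188 162 187 194 193 194 193 193]
 [192 194 195 194 192 194 192 192 191 191 169 110  90  92  90  92  93 138
  191 192 193 194 194 193 192 194 193 192]
 [194 192 192 195 193 193 193 195 193 190 162 186 191 185 184 190 193 194
  193 193 194 193 194 193 193 194 191 196]
 [193 192 196 194 193 192 194 195 193 193  99 170 193 194 191 195 195 192
  194 190 193 193 191 194 195 194 192 191]] [[280.28487355 129.77191464]]
mirror [628.2 123.3] yaw 161.1 IoU 0.874
lens [ 435.8 -289.6] yaw 14.4 IoU 0.916
slide [453.7 279.3] yaw 147.1 IoU 0.96
pinhole [609.  -72.3] yaw 162.0 IoU 0.536
```

```bash
python3 -c "
from h import *
im,c=load('w16'); fit(im,c,'pinhole',607,-72,z0=16,thr=54,ymax=236,yaws=[-20])
print(manip.sign_off())"
```

```text
pinhole [607.4 -71.2] yaw -19.3 IoU 0.908
the job is handed in; nothing more can be done
None
```

All four optics are on their matching base plates, each measured centred to within about 3 mm of the 10 mm border; the post holder and screwdriver were not touched, and the job is handed in after about 25 s of the 106 s allowed.

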